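Warm up the injector bath

TASK

Get the ultrasonic bath warming and running, ready for the injectors: on its sloping control panel, first switch on the mains by pressing the upper (far) end of the wide rocker until it snaps over, then switch on the heater the same way with the narrow rocker, then press in the round start button that stands between the narrow rocker and the big mushroom-headed stop button, and let it spring back. Do not press the stop button, and leave the dust cap, the seat ring and the extension bar lying where they are.

Things in the scene. Friction and masses are not known exactly. Their poses are not given: they have to be found in the camera images.
- bath: Bench-top ultrasonic bath, fixed: a grey control deck 320 mm wide (y), 220 deep (x), with a lidded steel tank joined to its left. Origin: centre of the deck's footprint at bench height; x away from the operator, y to the operator's left, z up. Its panel slopes up away from the operator at 0.22 rad, from (x -110, z 60) to (x 50, z 95.8) mm; behind it a level top at z 95.8 mm.
- panel (a point): Point on the sloping panel's surface in the middle of the row of black controls; z is the outward normal, x up the slope, y to the operator's left. Controls in this row: wide mains rocker at y = -105 mm, narrow heater rocker -40, round start button 30, mushroom stop button 100. Lamps and a window farther up the slope are flush and only looked at.
- tank (a point): Centre of the tank's shut lid, 166 mm above the bench; the tank is 316 mm long (bath x), 196 mm wide (bath y) over its rim, and its lid handle rises 31 mm above the lid. Not part of the job.
- mains (a joint): Tilt of the wide mains rocker, rad: 0 = off (upper, far end raised 16 mm above the panel), 0.4 = on (that end down at 8 mm, its face level with the panel). 44 mm long up the slope, 30 wide, dished; pivots about its middle, 8 mm above the panel; bezel 3 mm high, 52 long. A snap spring holds it at either end: about 5 N at its upper end moves it; past 0.2 it snaps over and stays.
- mains_on (a point): Point on the upper half of the mains rocker's face, 16 mm from its pivot, where it is pressed to switch on; moves with the rocker.
- heater (a joint): Tilt of the narrow heater rocker, rad: 0 = off, 0.4 = on. As the mains rocker, but 16 mm wide.
- heater_on (a point): Point on the upper half of the heater rocker's face, 16 mm from its pivot, where it is pressed to switch on; moves with the rocker.
- start (a joint): Travel of the start button, m: 0 = out, 0.006 = fully in (5 N); it springs back when released. Black cylinder, 28 mm across, its top 16 mm above the panel in a steel collar 6 mm high and 38 mm across; pressed square to the panel. Pressed beyond 0.004.
- start_top (a point): Centre of the start button's top face; moves with it.
- stop (a joint): Travel of the stop button, m, 0 = out, 0.006 = fully in, springs back. Not to be pressed.
- stop_top (a point): Centre of the top of the stop button, a black mushroom head 40 mm across standing 26 mm above the panel.
- dust_cap: Loose red plastic dust cap, 30 mm across the flange and 24 mm high, standing on the level top of the deck behind the panel; origin at its underside's centre. Not part of the job.
- seat_ring: Loose bronze seat ring, 28 mm across, 8 mm high, lying on the level top of the deck behind the panel; origin at its underside's centre. Not part of the job.
- extension_bar: Loose stubby chrome extension bar, 80 mm long, 22 mm thick, lying on the bench to the right of the deck; origin under its middle, x along it. Not part of the job.

How it is judged:
On the way, in this order (a step that is already met when the one before it is completed fails the run):
1. the wide mains rocker is switched on (value of joint mains above 0.3 rad), for 0.1 s.
2. then the narrow heater rocker is switched on (value of joint each of mains, heater above 0.3 rad), for 0.1 s.
3. then the start button is pressed in (all of step 2 and value of joint start above 0.004 m), for 0.04 s.
At the end, for the whole second after the job is handed in: Both rockers are on (beyond 0.3 rad), the start and stop buttons are out (within 1.5 mm), and the dust cap, seat ring and extension bar lie within 15 mm of where they were (all of step 2 and value of joint each of start, stop below 0.0015 m and distance of each of dust_cap, seat_ring, extension_bar from where it was at the start of the episode below 0.015 m); the robot touches nothing.
It fails at once if the stop button is pressed (beyond 2.5 mm) (value of joint stop above 0.0025 m).
It fails at once if the heater is switched on while the mains is off (value of joint heater above 0.25 rad and value of joint mains below 0.2 rad).
It fails at once if the start button is pressed before mains and heater are both on (value of joint start above 0.003 m and value of joint any of mains, heater below 0.2 rad).
It fails at once if the dust cap, seat ring or extension bar is lifted, carried or pushed more than 15 mm (distance of any of dust_cap, seat_ring, extension_bar from where it was at the start of the episode above 0.015 m).
It also fails if it takes over 42 s, if anything falls off the work surface, if the arm or the gripper's body presses on something with over 40 N, if the wrist force passes 120 N, or if a joint passes its speed limit or range.

ROBOT

A 6-joint arm with a two-finger parallel gripper is mounted at the origin on the work surface. World frame = base frame: x ahead of the robot, y to its left, z up, the work surface at z = 0. Lengths are in m, angles in rad, forces in N, time in s.
With the tool pointing down it reaches from about 0.35 to 0.775 m from the base axis. Payload 5.5 kg.
Tool frame: the origin (TCP) lies midway between the tips of the shut fingers; the grasp point (between the pads) lies 19 mm behind it; z points along the fingers, y is the line along which they close (so a half turn about z gives the same grasp; the last joint's range is limited). The gripper opens to 85 mm and grips with 20 to 120 N. Pads are 22 mm wide; open, the fingers measure 114 mm over their backs; the gripper's body (76 mm by 85 mm) begins 54 mm behind the grasp point. The pads swing forward as they close: fully open they stand 13 mm farther back than shut.
Start: joints at [0.98, 0.313, 0.046, 1.304, 0, 1.431], TCP at [0.251, 0.518, 0.231] pointing down, gripper open.
Joint ranges: [-2.76, 2.76], [-0.86, 1.69], [-1.03, 1.26], [-2.2, 2.34], [-1.47, 1.5], [-3.14, 3.14]. Speed limits (rad/s): [2.57, 2.57, 3.14, 3.14, 3.14, 3.14].

INTERFACE

Orientations are given as a unit quaternion [w, x, y, z].
In Python, from workcell import get_state, read_camera, camera_info, hand_in, recognise gives the robot as it stands.
- The arm moves only by the tool arm_command, never from a script. Its argument "moves" is one flat list of numbers, 7 for each row, row after row: the opening, from -1 (shut) to 1 (fully open), then the shift along the tool's x, y, z in mm, then the turn, a rotation vector about the tool's x, y, z in rad. A call has 1 to 8 rows; each row shifts and turns the commanded pose from where the row before left it, along the tool's axes as they then stand; what a row does not reach is not made up. A row lasts 1/8 s, in which the tool goes at most 62.5 mm and 10.7 degrees, less where a joint would pass 70% of its speed; a pose out of reach is approached as far as the arm can. A call with a gripper value outside its range is refused whole. The fingers move at their own pace and stop on an object; "newtons" is the grip in N (left out, the last holds). Time passes only in rows, so rows that do not move let the fingers close. It gives the time, the measured TCP pose, the force, the opening and the grip force at its end, in the units of the state.
- get_state(): the state, without advancing time (a new reading comes with each control period).
- read_camera(name): name is "scene" or "side" or "wrist"; returns (picture, depth): 400x640x3 uint8, blue, green, red; 400x640 float32, m along the optical axis (not along the pixel's ray), 0 where there is no reading.
- camera_info(name): a dict with "fovy" (degrees; the focal length in pixels is half the picture's height over the tangent of half this angle, whatever the lens; pixels are square), "cx", "cy" (the principal point, pixels), "eye" and "orientation" of the camera in the world; the wrist camera has in their place "tool_from_camera" (4x4, takes a point from camera to tool coordinates, whose origin is the TCP and whose axes are the flange's). Camera axes: x right, y down, z forward; pixel columns grow to the right and rows downward; lengths in m; the calibration is good to about 2 mm. A picture is of the moment at which its call begins: read the wrist's pose just before it. camera_info takes no time and is no camera call.
- hand_in(): hands the job in; it is judged then, once.
Trained networks look in the newest picture that a camera, given by its name, has taken for a name from the list of things; names that differ only in an ending like _2 or _b are one class to them, and where a whole thing is asked for, a point or a joint stands for the part that bears it (a point fixed in the world has none). Each returns a list of dicts, best first, with "confidence" (0 to 1); they miss things now and then, are a little off and sometimes report something else, mostly with a low value. They report only what shows in the picture. A call takes as long as a camera call.
- recognise(camera, label): "point" ([column, row] in pixels, amid what is visible of it).
The state is a dict: "clock": time; "joint_pos": joint angles; "qvel": joint speeds; "tau": joint torques, N m; "tcp_pos": TCP position; "orientation": TCP orientation; "wrist_force": force on the tool from outside, world axes, zero at the start; "ft_torque": the same for the moment, N m; "finger_gap": finger opening in m; "grip_force": force on a finger pad.
Only numpy, scipy, OpenCV 4.12 (cv2) and the standard library are available. Lean on these libraries where they do the work, as an engineer would, in place of code of your own. Each camera call takes 0.05 s, during which the arm holds its last target. There are 200 camera calls.

## Working session

There is one attempt and no reset: what is moved stays moved. The work goes in short steps, Python scripts to look and compute and a tool call to move; the robot and the scene stay as the last step left them, time stands still between calls to the robot, and variables do not carry over. Pictures are saved under pics/ and viewed, at most 10 in all, crops included, and the job is handed in when it is done.

Besides the shell and the picture viewer there is one more tool, called after "Request:" as name(argument=value, ...), one argument or row to a line, values as JSON. arm_command: Moves the arm, as the interface text tells. Its arguments: {"type":"object","properties":{"moves":{"type":"array"},"newtons":{"type":"number"}},"required":["moves"]}

```bash
mkdir -p pics
cat > h.py <<'E'
import numpy as np, cv2
from workcell import *
from scipy.spatial.transform import Rotation as R
def q2m(q): return R.from_quat([q[1],q[2],q[3],q[0]]).as_matrix()
def cam(name):
    i=camera_info(name); f=200/np.tan(np.radians(i["fovy"])/2)
    if "eye" in i:
        o=np.array(i["orientation"]); M=q2m(o) if o.size==4 else o.reshape(3,3); t=np.array(i["eye"])
    else:
        s=get_state(); T=np.eye(4); T[:3,:3]=q2m(s["orientation"]); T[:3,3]=s["tcp_pos"]
        T=T@np.array(i["tool_from_camera"]); M=T[:3,:3]; t=T[:3,3]
    return f,i["cx"],i["cy"],M,t
def unproj(c,u,v,d):
    f,cx,cy,M,t=c; u,v,d=map(np.asarray,(u,v,d))
    return np.stack([(u-cx)/f*d,(v-cy)/f*d,d],-1)@M.T+t
def med(D,u,v,r=2):
    p=D[int(v)-r:int(v)+r+1,int(u)-r:int(u)+r+1]; p=p[p>0]; return np.median(p) if p.size else 0
E
python3 - <<'E'
from h import *
np.set_printoptions(precision=4,suppress=True)
s=get_state(); print(s["clock"],s["tcp_pos"],s["orientation"])
for n in ("scene","side"):
    c=cam(n); im,D=read_camera(n); cv2.imwrite(f"pics/{n}0.png",im); np.save(f"{n}.npy",D); print(n,c[0],c[4],camera_info(n))
    for l in ("mains","heater","start","stop","dust_cap","seat_ring","extension_bar","tank","bath"):
        for r in recognise(n,l)[:2]:
            u,v=r["point"]; print(l,round(r["confidence"],2),np.round([u,v]),unproj(c,u,v,med(D,u,v)))
E
```

```text
0.0 [0.2502 0.5171 0.2304] [-0.0003  0.2235  0.9747 -0.0008]
scene 425.48215066143524 [ 1.0543 -0.4639  0.6032] {'fovy': 50.3522084248753, 'cx': 316.8619284315767, 'cy': 198.3143428215238, 'eye': array([ 1.0543, -0.4639,  0.6032]), 'orientation': array([-0.4108,  0.813 ,  0.3712, -0.1801])}
mains 0.78 [201. 236.] [ 0.4943 -0.2394  0.0919]
start 0.56 [253. 206.] [ 0.4724 -0.1131  0.0844]
stop 0.68 [281. 184.] [ 0.4659 -0.0383  0.0998]
dust_cap 0.77 [239. 259.] [ 0.6053 -0.2301  0.1124]
seat_ring 0.67 [198. 233.] [ 0.4702 -0.234   0.0798]
seat_ring 0.27 [251. 204.] [ 0.4652 -0.1128  0.086 ]
extension_bar 0.67 [314. 217.] [ 0.59   -0.0553  0.0994]
extension_bar 0.66 [171. 311.] [ 0.5485 -0.3381  0.0173]
tank 0.98 [307. 214.] [ 0.5699 -0.0568  0.0939]
bath 0.58 [305. 214.] [ 0.5683 -0.0595  0.0936]
side 361.42615571418867 [0.3136 0.4444 0.7514] {'fovy': 57.917071378681996, 'cx': 323.9119947762168, 'cy': 202.07201366604963, 'eye': array([0.3136, 0.4444, 0.7514]), 'orientation': array([ 0.0839, -0.2508,  0.9082, -0.3244])}
mains 0.54 [399. 167.] [ 0.4768 -0.227   0.0842]
heater 0.53 [393. 184.] [ 0.4663 -0.1656  0.0833]
heater 0.32 [336. 239.] [0.4833 0.099  0.1666]
stop 0.42 [384. 200.] [ 0.462  -0.1008  0.0907]
dust_cap 0.67 [356. 146.] [ 0.5957 -0.2086  0.1147]
seat_ring 0.6 [326. 189.] [ 0.5921 -0.0503  0.1034]
tank 0.83 [332. 239.] [0.4825 0.1206 0.1969]
bath 0.62 [334. 240.] [0.4881 0.1022 0.1667]
```

Run:
```python
import cv2
a=cv2.imread('pics/scene0.png')[120:340,120:420]; b=cv2.imread('pics/side0.png')[100:320,260:460]
b=cv2.resize(b,None,fx=2,fy=2,interpolation=2);a=cv2.resize(a,(400*3//2*1,440))
b=b[:, :200*2]
cv2.imwrite('pics/a.png',a);cv2.imwrite('pics/b.png',b)
```

```text
(no output)
```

View pics/a.png

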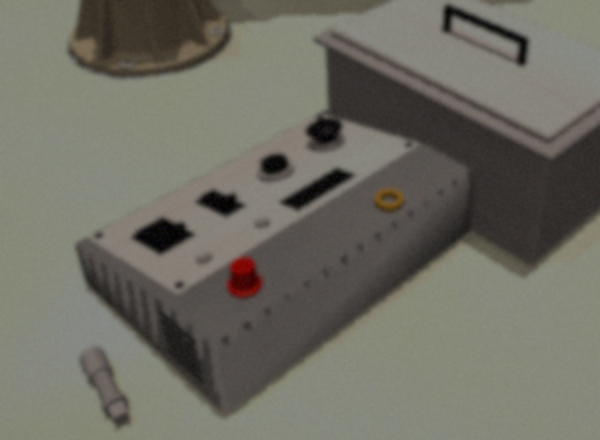

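View pics/b.png

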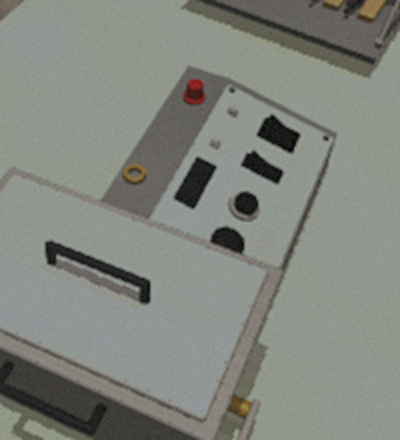

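Scene view: the controls run mains (202,238), heater (230,222), start (257,202) and stop (282,185). Side view: mains (399,167), heater (391,183), start (382,202), stop (373,220, partly hidden). The network's side "stop" is really the start button. Next I fit the panel pose.

```bash
cat > fit.py <<'E'
from h import *
from scipy.optimize import least_squares
np.set_printoptions(precision=4,suppress=True)
def panel(p):
    return R.from_euler('z',p[3]).as_matrix()@R.from_euler('y',-0.22).as_matrix(), np.array(p[:3])
def proj(c,P):
    f,cx,cy,M,t=c; q=(P-t)@M; return np.stack([f*q[...,0]/q[...,2]+cx,f*q[...,1]/q[...,2]+cy],-1)
E
python3 - <<'E'
from fit import *
L=np.array([[0,-.105,.008],[0,-.04,.008],[0,.03,.012]])
obs={"scene":[[202,238],[230,222],[257,202]],"side":[[399,167],[391,183],[382,202]]}
C={n:cam(n) for n in obs}
def res(p):
    A,t=panel(p); W=L@A.T+t
    return np.concatenate([(proj(C[n],W)-np.array(obs[n])).ravel() for n in obs])
r=least_squares(res,[.47,-.14,.08,0]); print(r.x,r.fun.reshape(-1,2))
A,t=panel(r.x)
# depth check: points on bare panel
for n in C:
    D=np.load(n+".npy")
    for q in [(-.03,-.07,0),(-.03,0,0),(-.03,.065,0),(0,-.07,0),(.0,-.005,0),(0,.065,0),(.03,-.07,0)]:
        u,v=proj(C[n],A@np.array(q)+t); P=unproj(C[n],u,v,med(D,u,v)); print(n,q,(P-t)@A*1000)
E
```

```text
[ 0.4721 -0.1298  0.0697  0.111 ] [[-0.4848 -0.407 ]
 [-0.2176 -0.9828]
 [-0.0571  1.1248]
 [-0.8783 -0.2657]
 [-0.442   0.4607]
 [ 0.2456  0.1867]]
scene (-0.03, -0.07, 0) [-23.5735 -73.1096   3.8323]
scene (-0.03, 0, 0) [-22.2663  -4.5443   4.6118]
scene (-0.03, 0.065, 0) [-19.0964  57.543    6.5021]
scene (0, -0.07, 0) [  8.4357 -74.2717   5.2645]
scene (0.0, -0.005, 0) [ 8.0345 -9.8783  5.0141]
scene (0, 0.065, 0) [ 5.473  61.0828  3.4156]
scene (0.03, -0.07, 0) [ 37.1036 -73.7726   4.6494]
side (-0.03, -0.07, 0) [-29.1565 -63.6269   6.6394]
side (-0.03, 0, 0) [-29.114    5.982    6.9735]
side (-0.03, 0.065, 0) [-29.1295  70.2278   6.8514]
side (0, -0.07, 0) [  0.6156 -62.9064   7.39  ]
side (0.0, -0.005, 0) [0.5198 0.398  6.2397]
side (0, 0.065, 0) [ 2.4433 87.38   29.3304]
side (0.03, -0.07, 0) [ 30.3212 -62.2059   8.1198]
```

```bash
cat >> fit.py <<'E'
def rows(q,n,p,off=0,grip=-1):
    """rows to bring the TCP to panel point q (m), tool square to panel, in n rows"""
    A,t=panel(p); s=get_state(); M=q2m(s["orientation"]); x=np.array(s["tcp_pos"])
    T=np.stack([-A[:,0],A[:,1],-A[:,2]],1); g=A@np.array(q)+t
    rv=R.from_matrix(M.T@T).as_rotvec()
    step=R.from_rotvec(rv/n)
    Mi=M
    print("tot mm",np.linalg.norm(g-x)*1000,"rot",rv, "goal",g)
    for i in range(n):
        print(grip,np.round(Mi.T@(g-x)/n*1000,1),np.round(rv/n,3)); Mi=Mi@step.as_matrix()
E
python3 - <<'E'
from fit import *
print(np.array(camera_info("wrist")["tool_from_camera"]),camera_info("wrist")["fovy"])
p=[.4721,-.1298,.075,.111]
rows([-.02,0,.22],13,p)
E
```

```text
[[ 0.0006 -0.9479 -0.3187  0.0818]
 [ 1.      0.0008 -0.0004 -0.0005]
 [ 0.0006 -0.3187  0.9479 -0.1424]
 [ 0.      0.      0.      1.    ]] 70.86900271240154
tot mm 674.9973965780057 rot [-0.0617 -0.2141 -0.5595] goal [ 0.405  -0.1373  0.2853]
-1 [-32.6 -40.2  -4.2] [-0.005 -0.016 -0.043]
-1 [-30.9 -41.5  -3.8] [-0.005 -0.016 -0.043]
-1 [-29.2 -42.8  -3.5] [-0.005 -0.016 -0.043]
-1 [-27.4 -44.   -3.3] [-0.005 -0.016 -0.043]
-1 [-25.5 -45.1  -3. ] [-0.005 -0.016 -0.043]
-1 [-23.6 -46.2  -2.9] [-0.005 -0.016 -0.043]
-1 [-21.6 -47.1  -2.7] [-0.005 -0.016 -0.043]
-1 [-19.6 -48.   -2.6] [-0.005 -0.016 -0.043]
-1 [-17.6 -48.8  -2.5] [-0.005 -0.016 -0.043]
-1 [-15.5 -49.5  -2.5] [-0.005 -0.016 -0.043]
-1 [-13.4 -50.1  -2.5] [-0.005 -0.016 -0.043]
-1 [-11.3 -50.6  -2.5] [-0.005 -0.016 -0.043]
-1 [ -9.1 -51.   -2.6] [-0.005 -0.016 -0.043]
```

Request:
arm_command(
  moves=[-1, -32, -40, -15, -0.005, -0.016, -0.043, -1, -31, -41, -10, -0.005, -0.016, -0.043, -1, -29, -43, -5, -0.005, -0.016, -0.043, -1, -27, -44, -4, -0.005, -0.016, -0.043, -1, -25, -45, -3, -0.005, -0.016, -0.043, -1, -24, -46, -3, -0.005, -0.016, -0.043, -1, -22, -47, -2, -0.005, -0.016, -0.043, -1, -20, -48, 0, -0.005, -0.016, -0.043],
)

```text
clock: 2.0
tcp_pos: [0.3458, 0.1143, 0.2805]
orientation: [0.068, 0.052, 0.996, 0.005]
wrist_force: [0.5, 0.2, -0.1]
finger_gap: -0.0
grip_force: 0.0
```

Request:
arm_command(
  moves=[-1, -18, -49, 0, -0.005, -0.016, -0.043, -1, -15, -50, 2, -0.005, -0.016, -0.043, -1, -13, -50, 2, -0.005, -0.016, -0.043, -1, -11, -51, 2, -0.005, -0.016, -0.043, -1, -9, -51, 2, -0.005, -0.016, -0.043, -1, 0, 0, 0, 0, 0, 0, -1, 0, 0, 0, 0, 0, 0],
)

```text
clock: 2.88
tcp_pos: [0.4071, -0.1367, 0.279]
orientation: [0.107, -0.054, 0.993, 0.009]
wrist_force: [-0.3, 0.6, -0.5]
finger_gap: -0.0003
grip_force: 0.0
```

Run:
```python
from fit import *
p=[.4721,-.1298,.075,.111]
A,t=panel(p); c=cam("wrist"); im,D=read_camera("wrist"); np.save("w.npy",D); cv2.imwrite("pics/w1.png",im)
s=get_state(); print(s["clock"],s["tcp_pos"],(np.array(s["tcp_pos"])-t)@A,q2m(s["orientation"]).T@A,s["finger_gap"])
for l in ("mains","heater","start","stop","dust_cap","seat_ring"):
    for r in recognise("wrist",l)[:2]:
        u,v=r["point"]; print(l,round(r["confidence"],2),np.round([u,v]),(unproj(c,u,v,med(D,u,v))-t)@A*1000)
```

```text
2.925 [ 0.4071 -0.1361  0.2791] [-0.0192  0.001   0.2134] [[-1.      0.0009  0.0054]
 [ 0.001   1.      0.0054]
 [-0.0054  0.0054 -1.    ]] 0.0001755463946252441
mains 0.83 [244. 191.] [  -2.7475 -100.1415    9.0178]
heater 0.95 [290. 192.] [ -1.7056 -41.5271   9.2792]
start 0.95 [347. 193.] [-2.1978 31.1912 16.3832]
stop 0.98 [402. 198.] [ 1.8191 98.0081 25.8188]
dust_cap 0.59 [446. 211.] [ 23.8839 161.4568  12.4483]
dust_cap 0.55 [249. 272.] [ 111.9754 -102.3919   15.8359]
seat_ring 0.71 [363. 276.] [136.0559  60.3045  -9.2869]
seat_ring 0.63 [245. 193.] [ -0.191  -98.8694   9.866 ]
```

View pics/w1.png

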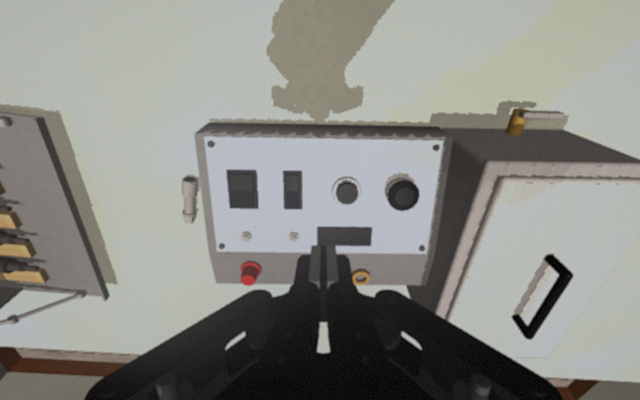

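The wrist view shows all the controls: mains (243,190), heater (292,190), start (347,191), stop (403,194). The dust cap is at (249,272) and the ring at (360,277), both beyond the row. I refine the fit with a dark-blob check on the panel.

Run:
```python
from fit import *
p=[.4721,-.1298,.075,.111]
A,t=panel(p); im=cv2.imread("pics/w1.png"); D=np.load("w.npy"); c=cam("wrist")
g=cv2.cvtColor(im,6); m=(g<75).astype(np.uint8); m[:160]=0; m[225:]=0
n,lab,st,ce=cv2.connectedComponentsWithStats(m)
for i in range(1,n):
    if st[i,4]>150:
        x,y,w,h,a=st[i]; 
        def on(u,v,z):
            f,cx,cy,M,o=c; d=(M@np.array([(u-cx)/f,(v-cy)/f,1]))@A; o=(o-t)@A; return (o+d*(z-o[2])/d[2])[:2]*1000
        print(st[i],ce[i],"z3/8/16",on(*ce[i],.003),on(*ce[i],.008),on(*ce[i],.016),"edges z3",on(x,y,.003),on(x+w,y+h,.003))
for q in [(-.03,-.07,0),(-.03,0,0),(-.03,.065,0),(0,-.07,0),(.0,-.005,0),(0,.065,0),(.03,-.07,0)]:
    u,v=proj(c,A@np.array(q)+t); print(((unproj(c,u,v,med(D,u,v))-t)@A*1000)[2])
```

```text
[ 52 160  31  65 394] [ 66.9213 191.0787] z3/8/16 [   0.3451 -331.6394] [  -1.0774 -326.9508] [  -3.3533 -319.4491] edges z3 [ -40.1727 -338.7985] [  48.0507 -323.4899]
[ 440  160   48   65 2033] [460.1461 189.7447] z3/8/16 [ -1.5063 180.6218] [ -2.9026 178.0621] [ -5.1366 173.9665] edges z3 [-40.4585 149.0904] [ 48.3351 226.4001]
[228 171  29  37 986] [242.4037 188.5842] z3/8/16 [  -3.0427 -103.4204] [  -4.4172 -101.961 ] [ -6.6164 -99.626 ] edges z3 [ -26.2482 -119.6942] [ 23.7137 -86.3942]
[284 172  17  36 471] [292.1274 190.7261] z3/8/16 [ -0.156  -38.8844] [ -1.5713 -38.3382] [ -3.8359 -37.4643] edges z3 [-24.9813 -48.4336] [ 23.7261 -27.8672]
[388 180  31  30 708] [402.6935 194.6243] z3/8/16 [  5.1462 106.0449] [  3.6558 104.5404] [  1.2712 102.1332] edges z3 [-14.541   85.2738] [ 26.5936 129.8223]
[337 182  20  21 238] [347.605  191.9118] z3/8/16 [ 1.4477 33.5755] [ 0.0097 33.0964] [-2.2912 32.3299] edges z3 [-11.8724  19.4778] [16.7225 46.4692]
[  0 198  21  27 160] [  9.5687 212.5563] z3/8/16 [  30.0756 -416.1669] [  28.2324 -410.2823] [  25.2834 -400.8669] edges z3 [   9.7672 -421.5851] [  48.0075 -407.0085]
2.2023792512556613
1.9636918635536218
1.0217738531410396
2.0442696396976157
1.6702586356635847
1.1801177152884434
1.765784471454198
```

```bash
cat >> fit.py <<'E'
_A,_t=panel([.4721,-.1298,.075,.111])
P=list(_t+_A@np.array([-.0012,.002,.0015]))+[.111]
def where():
    A,t=panel(P); s=get_state(); print(s["clock"],(np.array(s["tcp_pos"])-t)@A*1000,s["wrist_force"])
E
python3 -c "
from fit import *
where(); rows([.016,-.105,.032],6,P)"
```

```text
3.225 [-17.485   -1.0077 212.0851] [ 0.4173  0.2656 -0.5208]
tot mm 210.6330491744815 rot [ 0.0048 -0.0046  0.0006] goal [ 0.4906 -0.2314  0.1109]
-1 [ -5.7 -17.5  29.9] [ 0.001 -0.001  0.   ]
-1 [ -5.7 -17.5  29.9] [ 0.001 -0.001  0.   ]
-1 [ -5.7 -17.4  29.9] [ 0.001 -0.001  0.   ]
-1 [ -5.6 -17.4  30. ] [ 0.001 -0.001  0.   ]
-1 [ -5.6 -17.4  30. ] [ 0.001 -0.001  0.   ]
-1 [ -5.6 -17.4  30. ] [ 0.001 -0.001  0.   ]
```

Request:
arm_command(
  moves=[-1, -5.6, -17.4, 30, 0, 0, 0, -1, -5.6, -17.4, 30, 0, 0, 0, -1, -5.6, -17.4, 30, 0, 0, 0, -1, -5.6, -17.4, 30, 0, 0, 0, -1, -5.6, -17.4, 30, 0, 0, 0, -1, -5.6, -17.4, 30, 0, 0, 0, -1, 0, 0, 0, 0, 0, 0, -1, 0, 0, 0, 0, 0, 0],
)

```text
clock: 4.22
tcp_pos: [0.4897, -0.2313, 0.1104]
orientation: [0.107, -0.055, 0.993, 0.009]
wrist_force: [0.4, 0.2, -0.1]
finger_gap: -0.0003
grip_force: 0.0
```

Run:
```python
from fit import *
where()
im,D=read_camera("wrist"); cv2.imwrite("pics/w2.png",im)
```

```text
4.225 [  14.9894 -104.8672   31.7233] [ 0.3917  0.1589 -0.0745]
```

View pics/w2.png

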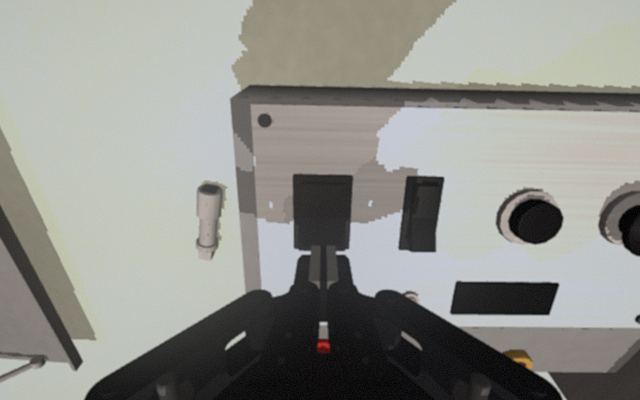

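Fingertips (323,255) sit over the upper end of the mains rocker (323,212). Pressing.

Request:
arm_command(
  moves=[-1, -1, 0, 10, 0, 0, 0, -1, 0, 0, 6, 0, 0, 0, -1, 0, 0, 4, 0, 0, 0, -1, 0, 0, 3, 0, 0, 0, -1, 0, 0, 2, 0, 0, 0, -1, 0, 0, 0, 0, 0, 0],
)

```text
clock: 5.03
tcp_pos: [0.4956, -0.2311, 0.0868]
orientation: [0.107, -0.055, 0.993, 0.008]
wrist_force: [-5.4, 1.6, 13.2]
finger_gap: 0.0001
grip_force: 7.1
```

```bash
python3 -c "
from fit import *
where()"
```

```text
5.025 [  15.5669 -105.3204    7.3794] [-5.4069  1.6408 13.174 ]
```

13 N at 7.4 mm means the rocker is against its stop. I retract, shift to the heater and look before pressing it.

Request:
arm_command(
  moves=[-1, 0, 0, -15, 0, 0, 0, -1, 0, 0, -15, 0, 0, 0, -1, 0, 32, 5, 0, 0, 0, -1, 0, 33, 0, 0, 0, 0, -1, 0, 0, 0, 0, 0, 0, -1, 0, 0, 0, 0, 0, 0],
)

```text
clock: 5.78
tcp_pos: [0.4841, -0.1679, 0.1112]
orientation: [0.108, -0.055, 0.993, 0.008]
wrist_force: [-0.1, -0.3, 0.7]
finger_gap: 0.0
grip_force: 0.0
```

Run:
```python
from fit import *
where()
im,D=read_camera("wrist"); cv2.imwrite("pics/w3.png",im)
```

```text
5.775 [ 16.6431 -41.187   32.1744] [-0.1214 -0.3373  0.7484]
```

View pics/w3.png

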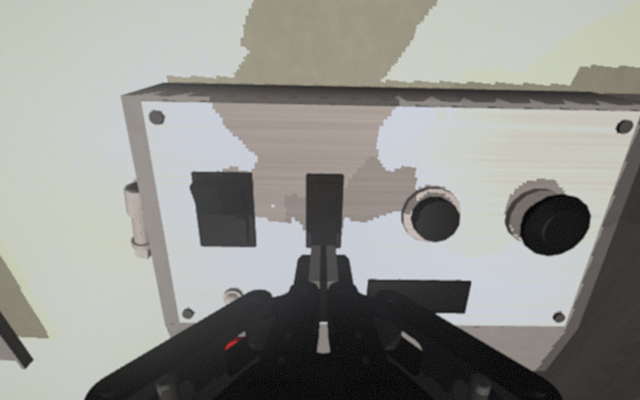

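The mains rocker (223,210) now has its near end raised, so it is over. The fingertips line up with the heater rocker (324,210). Pressing.

Request:
arm_command(
  moves=[-1, 0, 0, 10, 0, 0, 0, -1, 0, 0, 6, 0, 0, 0, -1, 0, 0, 4, 0, 0, 0, -1, 0, 0, 3, 0, 0, 0, -1, 0, 0, 2.5, 0, 0, 0, -1, 0, 0, 0, 0, 0, 0],
)

```text
clock: 6.58
tcp_pos: [0.4882, -0.1665, 0.0865]
orientation: [0.107, -0.055, 0.993, 0.008]
wrist_force: [-8.5, 1.1, 13.2]
finger_gap: 0.0004
grip_force: 7.8
```

```bash
python3 -c "
from fit import *
where()"
```

```text
6.575 [ 15.3692 -40.29     7.0986] [-8.5156  1.1109 13.2108]
```

Request:
arm_command(
  moves=[-1, 0, 0, -15, 0, 0, 0, -1, 0, 0, -14, 0, 0, 0, -1, 8, 35, 0, 0, 0, 0, -1, 8, 35, 0, 0, 0, 0, -1, 0, 0, 0, 0, 0, 0, -1, 0, 0, 0, 0, 0, 0],
)

```text
clock: 7.32
tcp_pos: [0.4601, -0.1, 0.1113]
orientation: [0.108, -0.055, 0.993, 0.008]
wrist_force: [1.0, -0.1, 0.3]
finger_gap: 0.0001
grip_force: 0.0
```

Run:
```python
from fit import *
where()
im,D=read_camera("wrist"); cv2.imwrite("pics/w4.png",im)
```

```text
7.325 [ 0.7351 28.9846 35.7973] [ 0.9712 -0.0516  0.2569]
```

View pics/w4.png

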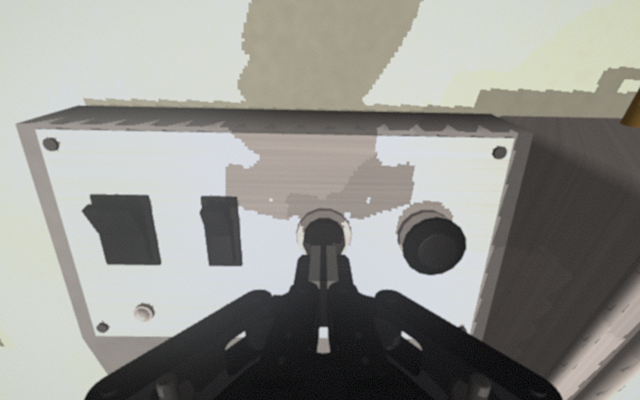

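Both rockers show their near ends raised (mains (128,230), heater (221,230)). The tips are over the start button (323,235). Pressing.

Request:
arm_command(
  moves=[-1, 0, 0, 12, 0, 0, 0, -1, 0, 1, 6, 0, 0, 0, -1, 0, 0, 4, 0, 0, 0, -1, 0, 0, 3, 0, 0, 0, -1, 0, 0, 2, 0, 0, 0, -1, 0, 0, 0, 0, 0, 0],
)

```text
clock: 8.12
tcp_pos: [0.4646, -0.098, 0.0848]
orientation: [0.107, -0.055, 0.993, 0.008]
wrist_force: [-6.1, -0.9, 8.3]
finger_gap: 0.0003
grip_force: 4.1
```

```bash
python3 -c "
from fit import *
where()"
```

```text
8.125 [-0.5043 30.468   8.8845] [-6.1074 -0.9445  8.3471]
```

Request:
arm_command(
  moves=[-1, 0, 0, 1.5, 0, 0, 0, -1, 0, 0, 0, 0, 0, 0],
)

```text
clock: 8.38
tcp_pos: [0.4647, -0.098, 0.0845]
orientation: [0.107, -0.055, 0.993, 0.008]
wrist_force: [-13.1, -0.6, 21.4]
finger_gap: 0.0002
grip_force: 11.8
```

```bash
python3 -c "
from fit import *
where()"
```

```text
8.375 [-0.4218 30.4572  8.5835] [-13.1333  -0.5824  21.3552]
```

Force rises with almost no travel, so the button is fully in. Retracting.

Request:
arm_command(
  moves=[-1, 0, 0, -15, 0, 0, 0, -1, 0, 0, -25, 0, 0, 0, -1, 0, 0, -40, 0, 0, 0, -1, 0, 0, -40, 0, 0, 0, -1, 0, 0, -40, 0, 0, 0, -1, 0, 0, 0, 0, 0, 0, -1, 0, 0, 0, 0, 0, 0],
)

```text
clock: 9.25
tcp_pos: [0.4316, -0.1021, 0.2388]
orientation: [0.107, -0.055, 0.993, 0.008]
wrist_force: [0.1, 0.6, -0.7]
finger_gap: -0.0003
grip_force: 0.0
```

Run:
```python
from fit import *
where()
im,D=read_camera("wrist"); cv2.imwrite("pics/w5.png",im)
```

```text
9.25 [  0.6692  29.9738 166.5135] [ 0.1059  0.6349 -0.6645]
```

View pics/w5.png

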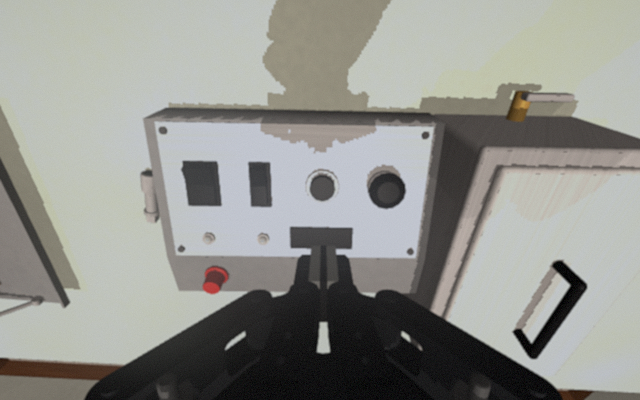

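The rockers (201,184) and (260,185) stay tilted on. The start (322,186) and stop (386,188) buttons are out, the cap and bar look undisturbed, and the arm is clear. The ring is hidden behind the gripper in this view.

```bash
python3 -c "
from workcell import *
print(hand_in())"
```

```text
the job is handed in; nothing more can be done
None
```

I switched on the mains, then the heater, then pressed the start button and let it spring back, and handed the job in at about 9 s. Pictures showed both rockers on and the stop button untouched; the cap and bar looked undisturbed, the ring was hidden in the last view, and the hand-in returned no verdict.

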